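# Refit the pipette-stand column on its base

## Robot

A 6-joint arm with a two-finger parallel gripper is mounted at the origin on the work surface. World frame = base frame: x ahead of the robot, y to its left, z up, the work surface at z = 0. Lengths are in mm, angles in degrees, forces in N, time in s.
With the tool pointing down it reaches from about 350 to 850 mm from the base axis. Payload 8.1 kg.
Tool frame: the origin (TCP) lies midway between the tips of the shut fingers; the grasp point (between the pads) lies 19 mm behind it (r.tcp_to_grasp is the distance from the TCP to the grasp point, in mm); z points along the fingers, y is the direction in which the jaws open and shut (so a half turn about z gives the same grasp; the last joint's range is limited). The gripper opens to 85 mm and grips with 20 to 120 N. Pads are 22 mm wide; open, the fingers measure 114 mm over their backs; the gripper's body (76 mm by 85 mm) begins 54 mm behind the grasp point. The pads swing forward as they close: fully open they stand 13 mm farther back than shut.
Start: joints at [-71.471, 7.471, 85.268, -0, 87.261, -4.893], TCP at [238.525, -550.555, 231.292] pointing down, gripper open.
Joint ranges: [-169.43, 169.43], [-51.17, 129.36], [1.28, 143.12], [-76.62, 256.62], [0, 156.53], [-152.29, 152.29]. Speed limits (degrees/s): [136.94, 136.94, 159.86, 180, 180, 180].

## Interface

Orientations are given as [roll, pitch, yaw] about the fixed x, y, z axes, in that order (R = Rz(yaw) Ry(pitch) Rx(roll)).
In Python, from bench import r gives the robot as it stands.
- The arm moves only by the tool jog_arm, never from a script. Its argument "targets" is a list of rows, each a list of 7 numbers: the shift along the tool's x, y, z in m, then the turn, a rotation vector about the tool's x, y, z in rad, then the closure, from 0 (fully open) to 1 (shut). In form: [[dx, dy, dz, wx, wy, wz, claw], ...]. A call has 1 to 5 rows; each row is the pose to reach, as a shift and turn from the pose commanded when the call began, along the tool's axes at that moment; what a row does not reach only later rows make up. A row lasts 1/12 s, in which the tool goes at most 41.7 mm and 7.16 degrees, less where a joint would pass 70% of its speed; a pose out of reach is approached as far as the arm can. A call with a gripper value outside its range is refused whole. The fingers move at their own pace and stop on an object; "newtons" is the grip in N (left out, the last holds). Time passes only in rows, so rows that repeat a pose let the fingers close. It gives the time, the measured TCP pose, the force and the opening at its end, in the units of the state.
- r.sense(): the state, without advancing time (a new reading comes with each control period).
- r.snapshot(name): name is "scene" or "top"; returns a dict with "pixels" (384x512x3 uint8, red, green, blue), "fx", "fy", "cx", "cy" (pixels), "dist" ([k1, k2, p1, p2, k3] as OpenCV has them; the pictures are not rectified), "origin" and "attitude" of the camera in the world. Camera axes: x right, y down, z forward; pixel columns grow to the right and rows downward; lengths in mm; the calibration is good to about 2 mm. A picture is of the moment at which its call begins. There is no depth.
- r.hand_in(): hands the job in, once; it reports no verdict.
The state is a dict: "time": time; "joint_pos": joint angles; "qd": joint speeds; "joint_efforts": joint torques, N m; "tool_pos": TCP position; "tcp_rot": TCP orientation; "ft_force": force on the tool from outside, world axes, zero at the start; "wrist_torque": the same for the moment, N m; "finger_gap": finger opening in mm.
Only numpy, scipy, OpenCV 4.12 (cv2) and the standard library are available. Lean on these libraries where they do the work, as an engineer would, in place of code of your own. Each camera call takes 0.05 s, during which the arm holds its last target.

## Task

Put the pipette stand back together: pick up the loose column and slide it down over the stub of the round base until its foot sits fully home on the base, turning it until the spring button on the stub pops out through the hole in the column's side, then let go. Be gentle: do not press or wrench the column hard against the base, stop turning once the button has popped out, and leave the other things on the bench where they are.

Things in the scene. Friction and masses are not known exactly. Their poses are not given: they have to be found in the camera images.
- column: Loose aluminium column, 150 mm tall, about 0.3 kg, upright on the bench. Origin: centre of its foot's underside, z up. Tube 43 mm in diameter (31 mm above the hangers); foot 55 mm across, 10 mm high. Six white forked hangers reach 60 mm from the axis, 90 to 96 mm up, on a hub 56 mm across (top at 100 mm). Bore open below: 38 mm in diameter, 72 mm deep; its mouth flares to 48 mm, centring it and wedging the button in.
- column_grip (a point): Point on the column's axis 130 mm above its foot: the bare round tube (31 mm across, free from 100 to 150 mm above the foot), to be gripped from above at any yaw.
- column_hole (a point): Centre of the only hole in the column's side, 8 mm wide and 11 mm high, 30 mm above the foot and 20 mm from the axis, in the direction of the column's +x axis.
- stand: Round grey base, 136 mm across, fixed to the bench. Origin: centre of its underside, z up. On its axis a flat boss, 68 mm across, top 20 mm above the origin: the column's foot rests on it when home. A steel stub, 37 mm in diameter, chamfered on top, stands on it from 20 to 80 mm. Pressing or wrenching the column against base, stub or button must stay under 40 N.
- stub_top (a point): Centre of the stub's top, 80 mm above the stand's origin. The stub is clamped at an unknown heading and cannot be turned: its button points anywhere within 0.8 rad either side of the stand's +x axis; no measured pose tells where, so find it by turning the column (or see it).
- latch_button (a joint): Spring button in the stub's side, 50 mm above the stand's origin: 6 mm across, domed, sticks out 5.3 mm. 0 = fully out, about 0.0035 to 0.005 m when the column's bore covers it, 0.006 at most. Spring: 2.4 N out, 5 to 6 N in; sliding past it takes 5 to 12 N. It snaps out when the hole is within about 0.1 rad of it, and then blocks further turning.
- tip_box: closed box of pipette tips, grey with a white lid, 85 x 55 x 45 mm, near the middle between stand and column; bystander. Origin: centre of its underside
- vial: small capped vial, 28 mm across, 50 mm tall; bystander. Origin: centre of its underside
- reagent_bottle: glass bottle with blue cap, 72 mm across, 150 mm tall; bystander. Origin: centre of its underside
- beaker: glass beaker, 70 mm across, 85 mm tall; bystander. Origin: centre of its underside
- waste_tub: yellow plastic tub, 100 mm across, 120 mm tall; bystander. Origin: centre of its underside
- pipette: hand pipette lying on the bench, about 245 mm long, 30 mm wide; bystander. Origin: centre of its underside
Not all that is in view belongs to the job. What is shaped like the stand but pink or purple is not meant.

How it is judged (in metres and radians):
On the way:
1. the column is over the stub and its bore holds the button pushed in (value of joint latch_button above 0.0025 m and horizontal distance between column and stand below 0.006 m and z of column in the frame of stand below 0.055 m), for 0.02 s.
At the end, for the whole second after the job is handed in: The column stands upright (within 0.04 rad) on the stub, on its axis within 3 mm, its foot on the boss within 2.5 mm, the button out through the hole (within 1.5 mm of fully out), at rest and released (z of column in the frame of stand between 0.0175 and 0.0225 m and horizontal distance between column and stand below 0.003 m and angle between column's own z axis and vertical below 0.04 rad and value of joint latch_button below 0.0015 m and linear speed of column below 0.02 m/s); the robot touches nothing.
It fails at once if the column is pressed or wrenched against the stand, its stub or its button with more than 45 N (contact force between column and stand above 45 N).
It fails at once if a bystander is moved by more than 30 mm (distance of any of tip_box, vial, reagent_bottle, beaker, waste_tub, pipette from where it was at the start of the episode above 0.03 m).
It also fails if it takes over 64 s, if anything falls off the work surface, if the arm or the gripper's body presses on something with over 40 N, if the wrist force passes 120 N, or if a joint passes its speed limit or range.

## Working session

There is one attempt and no reset: what is moved stays moved. The work goes in short steps, Python scripts to look and compute and a tool call to move; the robot and the scene stay as the last step left them, time stands still between calls to the robot, and variables do not carry over. Pictures are saved under pics/ and viewed, and the job is handed in when it is done.

Besides the shell and the picture viewer there is one more tool, called after "Call:" as name(argument=value, ...), one argument or row to a line, values as JSON. jog_arm: Moves the arm, as the interface text tells. Its arguments: {"type":"object","properties":{"targets":{"type":"array","items":{"type":"array","items":{"type":"number"}}},"newtons":{"type":"number"}},"required":["targets"]}

```bash
mkdir -p pics; ls
python3 - <<'E'
from bench import r
import cv2,numpy as np
for n in ("scene","top"):
    s=r.snapshot(n); print(n,{k:np.round(v,4).tolist() for k,v in s.items() if k!="pixels"})
    cv2.imwrite(f"pics/{n}0.png",s["pixels"][:,:,::-1])
print(r.sense(), r.tcp_to_grasp)
E
```

```text
pics
scene {'fx': 363.8199, 'fy': 363.8199, 'cx': 265.315, 'cy': 193.7041, 'dist': [-0.0155, 0.0, 0.0, 0.0, 0.0], 'origin': [805.3557, -479.1544, 845.3223], 'attitude': [-144.9427, -0.1947, 30.0829]}
top {'fx': 482.7782, 'fy': 482.7782, 'cx': 254.3618, 'cy': 193.4623, 'dist': [-0.0013, 0.0, 0.0, 0.0, 0.0], 'origin': [324.2265, -31.5021, 1517.5786], 'attitude': [-171.5093, 0.9974, -90.7294]}
{'time': 0.1, 'joint_pos': array([-7.14696664e+01,  7.51156896e+00,  8.53244757e+01, -9.95124057e-05,
        8.72614016e+01, -4.89109727e+00]), 'qd': array([-0.10949743, -0.04676253, -0.03719511, -0.01977417,  0.0358377 ,
       -0.02316004]), 'joint_efforts': array([ 1.55126403e-03, -5.70954788e+01, -5.01940763e+01,  3.34246874e-05,
        8.15014530e-03, -5.71671990e-05]), 'tool_pos': array([ 238.37248489, -550.06655917,  230.3273537 ]), 'tcp_rot': array([-1.79902900e+02, -8.20943997e-03,  2.34214287e+01]), 'ft_force': array([-0.55871755, -0.41509632,  0.00880307]), 'wrist_torque': array([-0.00659334, -0.0180561 , -0.01332362]), 'finger_gap': 85.4541155543683} 18.700000000000003
```

View pics/scene0.png

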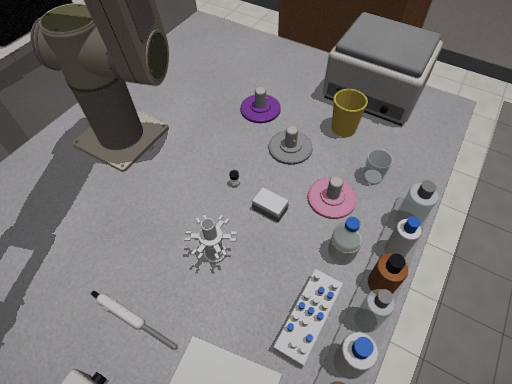

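View pics/top0.png

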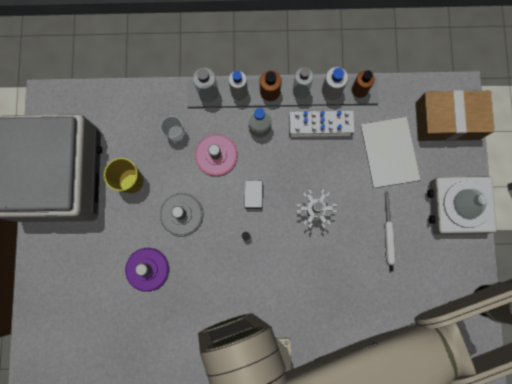

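Scene view: column with its white hangers at about (210,235), grey stand at (291,146), purple and pink decoys at (260,106) and (333,197). Top view: column at (317,209), grey stand at (181,214). I'll enlarge both regions next.

```bash
cat > h.py <<'E'
import numpy as np,cv2
from scipy.spatial.transform import Rotation as R
def cam(s):
    K=np.array([[s["fx"],0,s["cx"]],[0,s["fy"],s["cy"]],[0,0,1]]);D=np.array(s["dist"],float)
    M=R.from_euler("xyz",s["attitude"],degrees=True).as_matrix()
    return K,D,M,np.array(s["origin"],float)
def ray(s,uv):
    K,D,M,o=cam(s)
    p=cv2.undistortPoints(np.array(uv,float).reshape(-1,1,2),K,D).reshape(-1,2)
    return o,(M@np.c_[p,np.ones(len(p))].T).T
def onplane(s,uv,z):
    o,d=ray(s,uv); return o+d*((z-o[2])/d[:,2])[:,None]
def proj(s,P):
    K,D,M,o=cam(s); Rc=M.T
    return cv2.projectPoints(np.array(P,float).reshape(-1,1,3),cv2.Rodrigues(Rc)[0],-Rc@o,K,D)[0].reshape(-1,2)
def tri(ss,uvs):
    A=np.zeros((3,3));b=np.zeros(3);ds=[]
    for s,uv in zip(ss,uvs):
        o,d=ray(s,uv);d=d[0]/np.linalg.norm(d[0]);P=np.eye(3)-np.outer(d,d);A+=P;b+=P@o;ds.append((P,o))
    x=np.linalg.solve(A,b);return x,[np.linalg.norm(P@(x-o)) for P,o in ds]
def crop(s,u0,v0,u1,v1,f,name):
    im=s["pixels"][v0:v1,u0:u1,::-1]
    cv2.imwrite(name,cv2.resize(im,None,fx=f,fy=f,interpolation=cv2.INTER_CUBIC))
E
python3 - <<'E'
from h import *
from bench import r
a=r.snapshot("scene");b=r.snapshot("top")
T=lambda s,u0,v0,w:cv2.resize(s["pixels"][v0:v0+w,u0:u0+w,::-1],(390,390),interpolation=cv2.INTER_CUBIC)
cv2.imwrite("pics/c1.png",np.hstack([T(a,175,200,70),T(b,282,174,70)]))
cv2.imwrite("pics/c2.png",np.hstack([T(a,260,110,60),T(b,151,184,60)]))
E
```

```text
(no output)
```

View pics/c1.png

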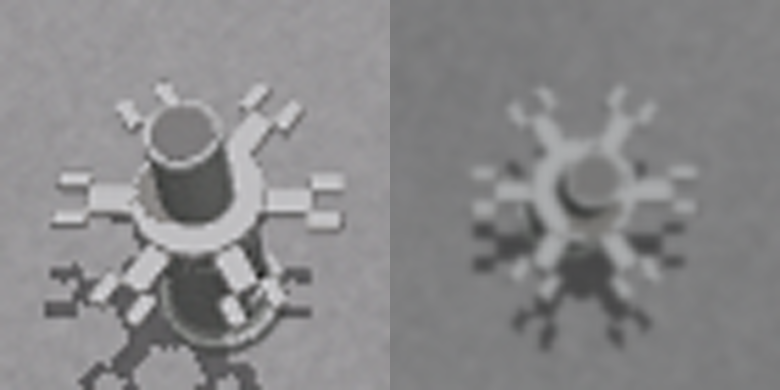

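View pics/c2.png

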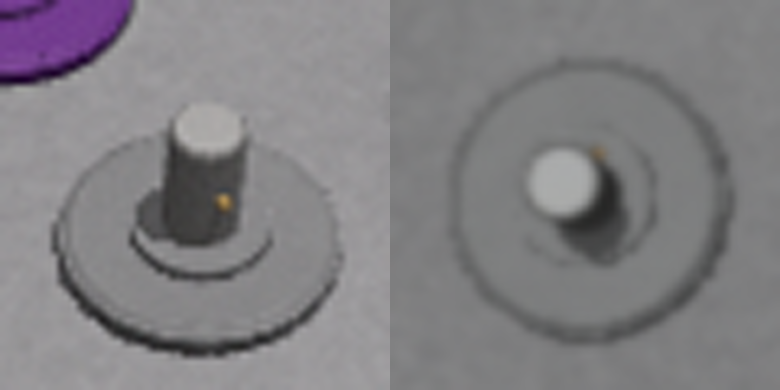

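Crop 1 shows the column and its six forks; a dark spot in the scene crop near (265,290) may be the hole. Crop 2 shows the stand with the orange button visible in both views, at scene ≈(294.3,141.1) and top ≈(183,207.5).

Run:
```python
from h import *
from bench import r
a=r.snapshot("scene");b=r.snapshot("top")
def blob(s,u0,v0,u1,v1,f,near):
    im=s["pixels"][v0:v1,u0:u1].astype(int); m=f(im).astype(np.uint8)
    n,l,st,c=cv2.connectedComponentsWithStats(m)
    return [(st[i,4],np.round(c[i]+[u0,v0],2)) for i in range(1,n) if st[i,4]>=near]
br=lambda t:(lambda im: im.min(2)>t)
for t in (150,165,180): print("stubtop",t,blob(a,280,120,305,138,br(t),15),blob(b,168,203,190,222,br(t),15))
org=lambda im:(im[:,:,0]-im[:,:,2]>25)
A=blob(a,275,120,310,160,org,1);B=blob(b,165,195,200,230,org,1);print(A,B)
def wc(s,u0,v0,u1,v1):
    im=s["pixels"][v0:v1,u0:u1].astype(float); w=np.clip(im[:,:,0]-im[:,:,2]-12,0,None)
    y,x=np.mgrid[v0:v1,u0:u1]; return np.array([(w*x).sum(),(w*y).sum()])/w.sum()
ba=wc(a,275,130,310,150);bb=wc(b,175,200,192,215);print(ba,bb,tri([a,b],[ba,bb]))
# white hangers
for t in (165,185): print(blob(a,175,200,250,270,br(t),6),'|',blob(b,285,178,350,245,br(t),6))
print(a["pixels"][218:232,200:220].min(2))
```

```text
stubtop 150 [(np.int32(115), array([288.59, 126.88])), (np.int32(31), array([298.74, 122.71]))] [(np.int32(70), array([176.83, 211.39]))]
stubtop 165 [(np.int32(43), array([291.79, 129.51]))] [(np.int32(46), array([176.87, 211.5 ]))]
stubtop 180 [] []
[(np.int32(7), array([294.  , 140.71]))] [(np.int32(2), array([182.5, 207. ]))]
[293.99233716 140.62068966] [182.64285714 207.14285714] (array([505.14670751, 212.13395117,  52.57802479]), [np.float64(1.070157897894335), np.float64(1.0701578978942288)])
[(np.int32(11), array([204.55, 216.36])), (np.int32(12), array([220.25, 216.5 ])), (np.int32(20), array([199. , 220.6])), (np.int32(9), array([211.44, 219.44])), (np.int32(362), array([212.39, 235.78])), (np.int32(9), array([206.  , 228.33])), (np.int32(34), array([216.97, 247.71])), (np.int32(6), array([223.83, 246.67])), (np.int32(15), array([193.33, 251.13])), (np.int32(14), array([223.36, 251.71])), (np.int32(14), array([199.79, 254.93])), (np.int32(13), array([216.46, 255.31])), (np.int32(6), array([220.5 , 258.17]))] | [(np.int32(38), array([310.76, 203.76])), (np.int32(9), array([3
[... 1194 characters left out ...]
 158 180
  190 190]
 [159 191 118 123 124 123 125 126 123 125 125 123 120 124 168 140 166 192
  191 190]
 [158 192 119 122 124 123 122 124 125 124 123 124 132 169 125 141 191 191
  190 191]
 [155 151 154 120 123 125 124 125 122 125 123 129 162 169  95 153 195 191
  190 189]
 [145 128 192 152 122 122 124 126 124 123 125 163 175 101  78 123 196 191
  191 185]
 [143 109 142 182 171 108 122 105 128 168 190 157 103  82  80 117 197 191
  190 189]
 [157 183  71 109 137 172 181 181 168 149 116 102  80  86  81  98 161 193
  190 192]
 [180 148  91  67  79 108 111 111 107  95  81  86  87  89  84  92 154 194
  190 191]
 [142 129  97  68  71  75  75  75  80  85  84  86  88  89  88  87 137 194
  190 190]]
```

Run:
```python
from h import *
from bench import r
a=r.snapshot("scene");b=r.snapshot("top")
st=[[291.7,129.45],[176.87,211.45]]
print("stub tri",tri([a,b],st), onplane(a,st[0],80),onplane(b,st[1],80))
tips=np.array([(204.33,216.44),(220.25,216.88),(197.56,219.89),(226.22,220.33),(187.78,231.56),(233,232.5),(187,238.5),(232.78,238.56),(193.4,251.3),(223.36,251.82),(199.7,255.1),(216.3,255.6)])
P=onplane(a,tips,96);c,rad=cv2.minEnclosingCircle(P[:,:2].astype(np.float32))
m=P[:,:2].mean(0);an=np.degrees(np.arctan2(*(P[:,:2]-m).T[::-1]));print("col axis scene",m,c,rad,np.linalg.norm(P[:,:2]-m,axis=1).round(1),np.sort(an).round(1))
print('arm phase mod60',np.degrees(np.angle(np.exp(1j*np.radians(an)*6).mean()))/6)
# ellipse of the column's dark cap interior, both views
for s,(u0,v0,u1,v1),lo,hi in ((a,(198,215,216,232),112,134),(b,(310,200,326,218),0,0)):
    print(s["pixels"][v0:v1,u0:u1].min(2)) if hi==0 else None
    if hi:
        g=s["pixels"][v0:v1,u0:u1].min(2); mm=((g>lo)&(g<hi)).astype(np.uint8)
        n,l,stt,cc=cv2.connectedComponentsWithStats(mm,connectivity=4);i=1+stt[1:,4].argmax();print(stt[i,4],cc[i]+[u0,v0],onplane(s,cc[i]+[u0,v0],150))
bw=[[294,140.65],[182.6,207.2]]
for s,p in zip((a,b),bw): print("button z50",onplane(s,p,50))
print(proj(a,[m[0],m[1],0]),proj(b,[m[0],m[1],0]),proj(b,[m[0],m[1],150]))
```

```text
stub tri (array([488.97677261, 224.86377219,  79.64155091]), [np.float64(0.9848418897579957), np.float64(0.984841889757912)]) [[489.83501859 225.26694823  80.        ]] [[488.1258095  224.20748078  80.        ]]
col axis scene [ 492.39532248 -190.02960481] (492.27081298828125, -190.12255859375) 54.66793441772461 [54.7 54.1 53.7 53.6 54.3 53.3 53.6 53.7 53.6 53.8 53.9 54.6] [-160.4 -140.9 -100.   -80.8  -40.4  -21.4   21.2   38.3   79.5   98.5
  139.9  159.1]
arm phase mod60 29.389090523874085
79 [207.13924051 223.58227848] [[ 492.25922507 -190.12199669  150.        ]]
[[156 168 168 167 168 167 164 158 146 147 162 167 162 143 129 129]
 [151 167 169 169 169 167 161 150 142 145 154 162 159 141 130 129]
 [160 168 167 164 162 156 144 131 127 129 134 147 157 152 134 124]
 [167 168 162 150 146 137 127 121 119 120 122 131 147 158 151 128]
 [169 165 151 136 137 127 120 119 119 119 119 122 135 152 154 136]
 [168 156 128 120 129 123 120 120 119 119 118 121 128 141 148 144]
 [165 147 108 106 128 123 119 119 119 119 119 120 127 141 151 153]
 [161 134  92  99 127 123 119 119 119 119 120 122 133 14
[... 179 characters left out ...]
128 127 125 124 126 142 161 155]
 [169 164 144  97  63  64  79  86  92  94  99 108 117 134 155 147]
 [167 167 157 125  89  73  68  68  78  90 105 114 122 140 150 134]
 [160 168 165 150 120 104  97  96 104 110 115 122 139 153 147 131]
 [147 163 166 156 129 116 114 113 114 116 119 129 148 148 138 129]
 [130 152 158 155 138 131 127 119 116 119 126 133 142 131 122 118]
 [149 157 149 149 145 144 140 123 116 124 145 152 157 144 111  92]
 [163 165 157 139 110 108 116 115 111 115 147 163 167 156 126  91]]
button z50 [[505.02687701 215.07712668  50.        ]]
button z50 [[504.40644016 212.0508807   50.        ]]
[[214.73376091 253.45679811]] [[312.29017755 210.99799665]] [[317.62322108 205.11403905]]
```

Run:
```python
from h import *
from bench import r
a=r.snapshot("scene")
c=np.array([492.3,-190.1])
for d in range(-120,60,15):
    t=np.radians(d); print(d,proj(a,[c[0]+21.5*np.cos(t),c[1]+21.5*np.sin(t),30]).round(1))
x=cv2.resize(a["pixels"][235:270,190:240,::-1],None,fx=16,fy=16,interpolation=cv2.INTER_NEAREST)
cv2.imwrite("pics/c3.png",x); print(r.sense()["time"])
```

```text
-120 [[205.4 252.1]]
-105 [[206.6 253.7]]
-90 [[208.3 255. ]]
-75 [[210.4 255.8]]
-60 [[212.6 256.1]]
-45 [[214.9 255.8]]
-30 [[217.1 255. ]]
-15 [[219.  253.8]]
0 [[220.5 252.1]]
15 [[221.6 250.2]]
30 [[222.  248.2]]
45 [[221.9 246.1]]
0.45
```

View pics/c3.png

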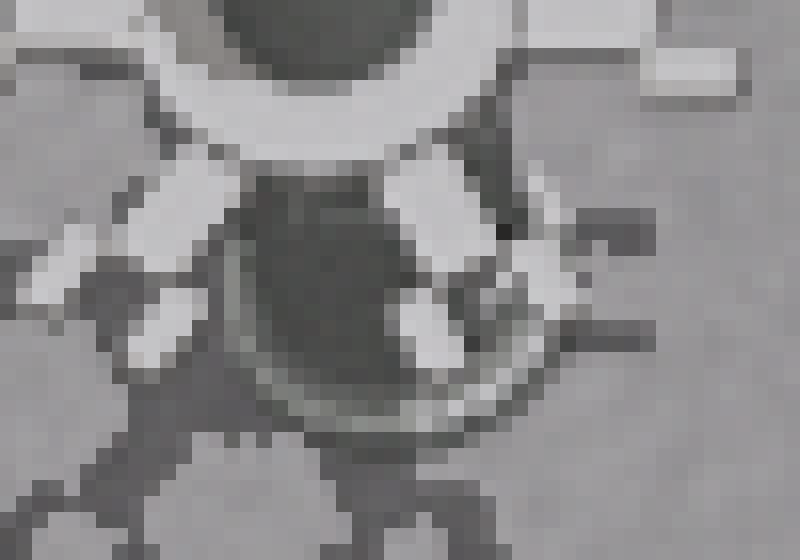

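A near-black pixel at scene (221.5,249.5) suggests the hole heading is about +15 to +30°, seen almost edge-on. I'll confirm that after lifting. First I move above the column (axis ≈ (492.3, −190.1)), turning the tool +90° on the way to leave wrist range for later.

Add to h.py:
```python
def plan(x,y,z,yaw):
    from bench import r
    s=r.sense();Rt=R.from_euler("xyz",s["tcp_rot"],degrees=True);p=np.array(s["tool_pos"])
    d=Rt.inv().apply(np.array([x,y,z])-p)/1000
    w=(Rt.inv()*R.from_euler("xyz",[180,0,yaw],degrees=True)).as_rotvec()
    print("t",round(s["time"],2),"tcp",p.round(1),"rot",s["tcp_rot"].round(2),"j6",round(s["joint_pos"][5],1),"F",s["ft_force"].round(1),"M",s["wrist_torque"].round(2),"gap",round(s["finger_gap"],1));print("shift m",d.round(4),"w",w.round(4))
```

```text
(no output)
```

Call:
jog_arm(
  targets=[
    [0.188,-0.115,0,0,0,-0.6,0],
    [0.188,-0.115,0,0,0,-0.6,0],
    [0.188,-0.115,0,0,0,-0.6,0],
    [0.188,-0.115,0,0,0,-0.6,0],
    [0.188,-0.115,0,0,0,-0.6,0],
  ],
)

```text
time: 0.87
tool_pos: [359.0, -378.6, 231.4]
tcp_rot: [180.0, 0.0, 58.1]
ft_force: [-0.1, -0.7, 1.0]
finger_gap: 85.3
```

```bash
python3 -c "
from h import *;plan(492.3,-190.1,190,113)"
```

```text
t 0.87 tcp [ 359.  -378.6  231.4] rot [179.98   0.    58.14] j6 -20.3 F [-0.1 -0.7  1. ] M [ 0.02  0.03 -0.03] gap 85.3
shift m [0.2304 0.0137 0.0414] w [ 4.000e-04  2.000e-04 -9.575e-01]
```

Call:
jog_arm(
  targets=[
    [0.23,0.014,0,0,0,-0.6,0],
    [0.23,0.014,0,0,0,-0.6,0],
    [0.23,0.014,0,0,0,-0.6,0],
    [0.23,0.014,0,0,0,-0.6,0],
    [0.23,0.014,0,0,0,-0.6,0],
  ],
)

```text
time: 1.28
tool_pos: [480.8, -209.1, 231.7]
tcp_rot: [180.0, 0.0, 92.5]
ft_force: [-0.1, -1.0, 0.3]
finger_gap: 85.7
```

```bash
python3 -c "
from h import *;plan(492.3,-190.1,190,113)"
```

```text
t 1.28 tcp [ 480.8 -209.1  231.7] rot [1.7996e+02 3.0000e-02 9.2550e+01] j6 -31.7 F [-0.1 -1.   0.3] M [ 0.02  0.05 -0.02] gap 85.7
shift m [0.0185 0.0123 0.0417] w [ 0.0006  0.0006 -0.357 ]
```

Call:
jog_arm(
  targets=[
    [0,0,0,0,0,0,0],
    [0,0,0,0,0,0,0],
  ],
)

```text
time: 1.45
tool_pos: [481.0, -208.9, 231.4]
tcp_rot: [180.0, 0.0, 92.4]
ft_force: [-0.3, -0.1, 0.1]
finger_gap: 85.4
```

```bash
python3 -c "
from h import *;plan(492.3,-190.1,112,113)"
```

```text
t 1.45 tcp [ 481.  -208.9  231.4] rot [179.99   0.    92.42] j6 -31.5 F [-0.3 -0.1  0.1] M [-0.02  0.    0.01] gap 85.4
shift m [0.0183 0.0121 0.1194] w [ 1.000e-04  0.000e+00 -3.592e-01]
```

Call:
jog_arm(
  targets=[
    [0.0183,0.0121,0.02,0,0,-0.12,0],
    [0.0183,0.0121,0.04,0,0,-0.24,0],
    [0.0183,0.0121,0.06,0,0,-0.36,0],
    [0.0183,0.0121,0.09,0,0,-0.36,0],
    [0.0183,0.0121,0.118,0,0,-0.36,0],
  ],
)

```text
time: 1.87
tool_pos: [491.0, -193.8, 112.7]
tcp_rot: [180.0, 0.1, 112.7]
ft_force: [0.4, -1.3, 0.1]
finger_gap: 85.6
```

Run:
```python
from h import *
from bench import r
a=r.snapshot("scene")
crop(a,150,140,270,290,4,"pics/g1.png")
plan(492.3,-190.1,113,113)
```

```text
t 1.92 tcp [ 487.2 -192.   105.9] rot [-179.68   -0.33  112.64] j6 -49.7 F [-4.   1.4 -4.6] M [0.07 0.01 0.05] gap 85.0
shift m [-0.0002  0.0053 -0.0071] w [-0.0055 -0.0057 -0.0063]
```

View pics/g1.png

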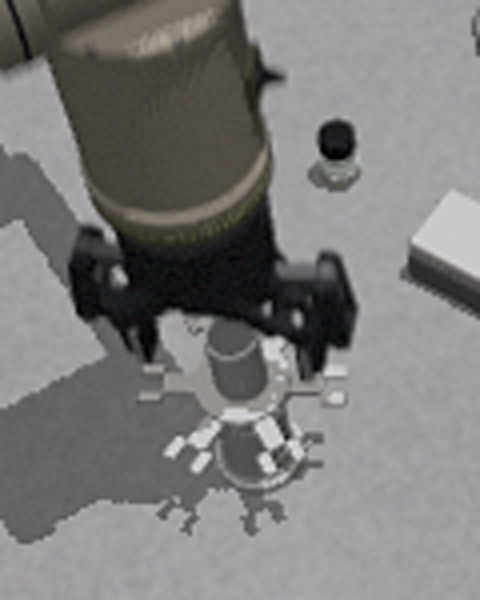

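The open fingers straddle the column's bare tube, with one finger on each side at crop (150,340) and (315,360). The arm is still settling, so I let it come to rest and centre it.

Call:
jog_arm(
  targets=[
    [0,0,0,0,0,0,0],
    [0,0,0,0,0,0,0],
    [0,0,0,0,0,0,0],
  ],
)

```text
time: 2.17
tool_pos: [492.4, -193.6, 115.7]
tcp_rot: [179.9, 0.1, 112.7]
ft_force: [0.7, -0.2, 0.9]
finger_gap: 85.4
```

```bash
python3 -c "
from h import *;plan(492.3,-190.1,113,113)"
```

```text
t 2.17 tcp [ 492.4 -193.6  115.7] rot [1.7988e+02 1.5000e-01 1.1272e+02] j6 -49.7 F [ 0.7 -0.2  0.9] M [-0.01 -0.02  0.02] gap 85.4
shift m [0.0032 0.0013 0.0027] w [ 0.002   0.0026 -0.0048]
```

Call:
jog_arm(
  targets=[
    [0.0032,0.0013,0.002,0,0,0,0],
    [0.0032,0.0013,0.002,0,0,0,0],
    [0.0032,0.0013,0.002,0,0,0,0],
    [0.0032,0.0013,0.002,0,0,0,0],
  ],
)

```text
time: 2.5
tool_pos: [491.7, -188.8, 112.0]
tcp_rot: [180.0, 0.1, 112.8]
ft_force: [0.3, 0.3, -0.8]
finger_gap: 85.2
```

```bash
python3 -c "
from h import *;plan(492.3,-190.1,113,113)"
```

```text
t 2.5 tcp [ 491.7 -188.8  112. ] rot [1.7996e+02 5.0000e-02 1.1282e+02] j6 -49.4 F [ 0.3  0.3 -0.8] M [-0.02  0.03  0.06] gap 85.2
shift m [-0.0014  0.0001 -0.001 ] w [ 0.0007  0.0009 -0.0031]
```

Call:
jog_arm(
  targets=[
    [-0.0012,0,-0.001,0,0,0,0.4],
    [-0.0012,0,-0.001,0,0,0,0.5],
    [-0.0012,0,-0.001,0,0,0,0.6],
    [-0.0012,0,-0.001,0,0,0,0.7],
    [-0.0012,0,-0.001,0,0,0,0.9],
  ],
  newtons=40,
)

```text
time: 2.92
tool_pos: [491.8, -189.9, 112.4]
tcp_rot: [180.0, 0.0, 112.8]
ft_force: [0.6, 0.0, -0.6]
finger_gap: 30.4
```

Call:
jog_arm(
  targets=[
    [0,0,0,0,0,0,1],
    [0,0,0,0,0,0,1],
    [0,0,0,0,0,0,1],
    [0,0,0,0,0,0,1],
  ],
  newtons=40,
)

```text
time: 3.25
tool_pos: [491.8, -189.8, 112.4]
tcp_rot: [180.0, 0.0, 112.8]
ft_force: [1.0, 0.3, 1.6]
finger_gap: 30.0
```

```bash
python3 -c "
from h import *;plan(492.3,-190.1,113,113)"
```

```text
t 3.25 tcp [ 491.8 -189.8  112.4] rot [179.99   0.   112.8 ] j6 -49.5 F [1.  0.3 1.6] M [ 0.08  0.05 -0.01] gap 30.0
shift m [-0.0004  0.0004 -0.0006] w [ 0.0001  0.0001 -0.0034]
```

Gripped, with a gap of 30 mm against the 31 mm tube. The foot is at TCP z − 112.4. Now I lift.

Call:
jog_arm(
  targets=[
    [0,0,-0.01,0,0,0,1],
    [0,0,-0.035,0,0,0,1],
    [0,0,-0.065,0,0,0,1],
    [0,0,-0.095,0,0,0,1],
    [0,0,-0.11,0,0,0,1],
  ],
)

```text
time: 3.67
tool_pos: [492.7, -190.3, 226.6]
tcp_rot: [179.9, 0.2, 112.8]
ft_force: [-0.3, -1.2, -2.6]
finger_gap: 30.1
```

Call:
jog_arm(
  targets=[
    [0,0,-0.006,0,0,0,1],
    [0,0,-0.01,0,0,0,1],
    [0,0,-0.01,0,0,0,1],
  ],
)

```text
time: 3.92
tool_pos: [491.5, -189.8, 232.1]
tcp_rot: [-180.0, -0.0, 112.8]
ft_force: [-0.4, 0.3, -3.2]
finger_gap: 30.0
```

Run:
```python
from h import *
from bench import r
a=r.snapshot("scene")
crop(a,170,160,270,260,6,"pics/g2.png")
plan(489,224.7,232,113)
```

```text
t 3.97 tcp [ 491.2 -189.6  231.1] rot [-1.7993e+02 -8.0000e-02  1.1280e+02] j6 -49.5 F [ 0.7  0.  -3.8] M [ 0.05 -0.03  0.06] gap 29.9
shift m [ 0.3827  0.1586 -0.0006] w [-0.0012 -0.0014 -0.0034]
```

View pics/g2.png

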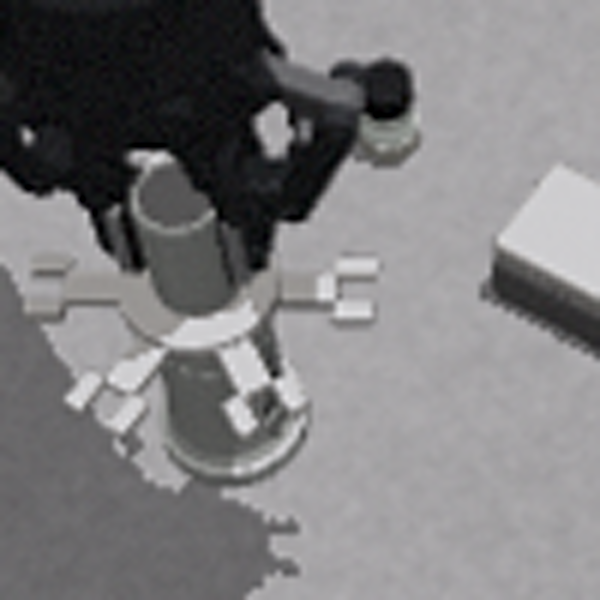

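Column lifted cleanly (foot about 119 mm up). I carry it to the stand, turning the likely hole side toward the scene camera.

Call:
jog_arm(
  targets=[
    [0.01,0.004,0,0,0,0.1,1],
    [0.04,0.017,0,0,0,0.22,1],
    [0.077,0.032,0,0,0,0.34,1],
    [0.114,0.047,0,0,0,0.46,1],
    [0.15,0.062,0,0,0,0.58,1],
  ],
)

```text
time: 4.38
tool_pos: [489.5, -33.1, 230.0]
tcp_rot: [-179.8, -0.0, 80.6]
ft_force: [0.8, 0.2, -3.6]
finger_gap: 29.7
```

```bash
python3 -c "
from h import *;plan(489,224.7,232,38)"
```

```text
t 4.38 tcp [489.5 -33.1 230. ] rot [-1.7979e+02 -1.0000e-02  8.0610e+01] j6 -0.5 F [ 0.8  0.2 -3.6] M [ 0.01 -0.06  0.01] gap 29.7
shift m [ 0.2543 -0.0425 -0.0018] w [-0.0036  0.0012  0.7438]
```

Call:
jog_arm(
  targets=[
    [0.036,-0.006,0,0,0,0.12,1],
    [0.072,-0.012,0,0,0,0.24,1],
    [0.108,-0.018,0,0,0,0.36,1],
    [0.14,-0.024,0,0,0,0.48,1],
    [0.165,-0.028,0,0,0,0.6,1],
  ],
)

```text
time: 4.8
tool_pos: [487.6, 134.9, 230.1]
tcp_rot: [-179.9, 0.1, 47.7]
ft_force: [0.5, -1.6, -3.7]
finger_gap: 30.1
```

```bash
python3 -c "
from h import *;plan(489,224.7,232,38)"
```

```text
t 4.8 tcp [487.6 134.9 230.1] rot [-1.7986e+02  1.4000e-01  4.7710e+01] j6 51.9 F [ 0.5 -1.6 -3.7] M [ 0.01 -0.03 -0.04] gap 30.1
shift m [ 0.0674 -0.0594 -0.0019] w [-0.0023  0.0026  0.1696]
```

Call:
jog_arm(
  targets=[
    [0.022,-0.019,0,0,0,0.1,1],
    [0.042,-0.036,0,0,0,0.14,1],
    [0.056,-0.049,0,0,0,0.14,1],
    [0.064,-0.057,0,0,0,0.14,1],
    [0.064,-0.057,0,0,0,0.14,1],
  ],
)

```text
time: 5.22
tool_pos: [488.4, 220.1, 230.3]
tcp_rot: [-179.9, 0.2, 40.1]
ft_force: [0.2, -0.7, -3.4]
finger_gap: 29.9
```

Call:
jog_arm(
  targets=[
    [0,0,0,0,0,0,1],
    [0,0,0,0,0,0,1],
    [0,0,0,0,0,0,1],
  ],
)

```text
time: 5.47
tool_pos: [489.7, 217.3, 231.9]
tcp_rot: [180.0, 0.0, 39.9]
ft_force: [0.0, 0.5, -3.1]
finger_gap: 30.3
```

Run:
```python
from h import *
from bench import r
a=r.snapshot("scene");b=r.snapshot("top")
T=lambda s,u0,v0,w:cv2.resize(s["pixels"][v0:v0+w,u0:u0+w,::-1],(400,400),interpolation=cv2.INTER_CUBIC)
cv2.imwrite("pics/g3.png",np.hstack([T(a,250,80,80),T(b,141,174,80)]))
plan(489,224.7,232,38)
```

```text
t 5.57 tcp [489.8 217.4 232.3] rot [1.7999e+02 1.0000e-02 3.9890e+01] j6 68.6 F [-0.7 -0.8 -3. ] M [ 0.03 -0.01 -0.02] gap 29.9
shift m [ 0.004  -0.0061  0.0003] w [0.0001 0.0001 0.033 ]
```

View pics/g3.png

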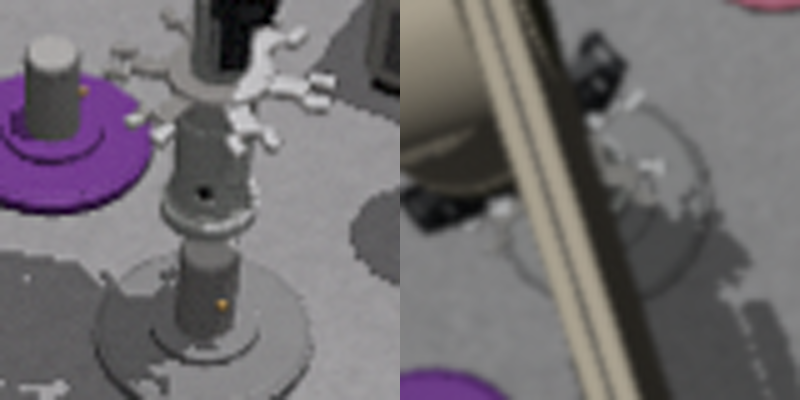

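The hole shows as a dark spot at crop (205,192), i.e. scene (291,118.4), on the camera-facing side. The stub and its orange button are visible just below at crop (222,303).

Run:
```python
from h import *
from bench import r
from scipy.optimize import minimize_scalar
a=r.snapshot("scene"); p=a["pixels"]
u0,v0,u1,v1=285,112,298,124
g=255-p[v0:v1,u0:u1].max(2).astype(float); 
print(p[v0:v1,u0:u1].max(2))
w=np.clip(g-g.max()+45,0,None); y,x=np.mgrid[v0:v1,u0:u1]; h=np.array([(w*x).sum(),(w*y).sum()])/w.sum(); print("hole px",h)
s=r.sense(); c=s["tool_pos"]; foot=c[2]-112.4
for rad in (19,20,21.5):
  f=lambda t:np.linalg.norm(proj(a,[c[0]+rad*np.cos(t),c[1]+rad*np.sin(t),foot+30])[0]-h)
  m=minimize_scalar(f,bounds=(-2.8,0.2),method="bounded");print(rad,np.degrees(m.x),m.fun,"yaw",s["tcp_rot"][2])
im=p[130:155,275:310].astype(float); ww=np.clip(im[:,:,0]-im[:,:,2]-15,0,None); y,x=np.mgrid[130:155,275:310]; q=np.array([(ww*x).sum(),(ww*y).sum()])/ww.sum();print("button",q)
for rad in (19,20.5,22):
  for S in ((489.8,225.3),(489,224.7)):
    f=lambda t:np.linalg.norm(proj(a,[S[0]+rad*np.cos(t),S[1]+rad*np.sin(t),50])[0]-q)
    m=minimize_scalar(f,bounds=(-2.8,0.2),method="bounded");print(rad,S,np.degrees(m.x),m.fun)
```

```text
[[ 64  69  75  77  76  78  76  76  75  72  76  85  87]
 [ 64  70  72  75  78  76  76  76  75  76  75  80  86]
 [ 64  73  75  76  74  78  78  74  79  79  82  85  88]
 [ 67  73  76  75  74  77  77  75  77  79  86  85  86]
 [ 68  72  77  75  80  80  81  80  82  82  86  86  90]
 [ 72  73  76  78  65  41  49  58  78  86  78  79  87]
 [ 73  74  77  72  54   8  11  52  79  81  81  86  90]
 [ 70  71  76  80  88  89  43  73  81  86  85  87  80]
 [ 80  73  78  79  83  87  85  82  85  85  88  91  87]
 [ 92  79  75  79  77  79  83  81  86  86  84  88  93]
 [107  91  85  78  76  78  81  73  85  87  92 112 131]
 [120 119 103  94  90  94 112 109  87  90  99 139 165]]
hole px [290.50877193 117.94736842]
19 -74.20224553700362 0.2887482369452646 yaw 39.89456872639105
20 -73.95623142572668 0.032680667764927056 yaw 39.89456872639105
21.5 -73.61056404445266 0.3518107762415244 yaw 39.89456872639105
button [293.94387755 140.46428571]
19 (489.8, 225.3) -34.26953484284105 0.3676523512633339
19 (489, 224.7) -31.03457870072322 0.27483195736403265
20.5 (489.8, 225.3) -35.370117215964974 0.7623020650855563
20.5 (489, 224.7) -32.21416046416504 0.674734089172332
22 (489.8, 225.3) -36.40889950288255 1.1558934487851602
22 (489, 224.7) -33.33345990678273 1.0732785130253482
```

Hole heading is ≈ −73.7° at yaw 39.9, which agrees with the fork pattern (hole midway between two arms). Button is ≈ −34°. I'll insert about 17° short, at yaw ≈ 62, and turn the rest once home.

```bash
python3 -c "
from h import *;plan(489.2,225.3,212,62)"
```

```text
t 5.62 tcp [489.8 217.5 232.4] rot [179.99  -0.    39.89] j6 68.6 F [-0.5  0.2 -3.4] M [ 0.03  0.02 -0.  ] gap 29.8
shift m [ 0.0045 -0.0064  0.0204] w [ 2.000e-04  0.000e+00 -3.858e-01]
```

Call:
jog_arm(
  targets=[
    [0.0045,-0.0064,0.005,0,0,-0.1,1],
    [0.0045,-0.0064,0.01,0,0,-0.2,1],
    [0.0045,-0.0064,0.017,0,0,-0.3,1],
    [0.0045,-0.0064,0.023,0,0,-0.386,1],
    [0.0045,-0.0064,0.026,0,0,-0.386,1],
  ],
)

```text
time: 6.03
tool_pos: [488.8, 225.6, 205.5]
tcp_rot: [-180.0, 0.0, 62.3]
ft_force: [-0.5, -0.5, -3.8]
finger_gap: 30.5
```

Call:
jog_arm(
  targets=[
    [0,0,0,0,0,0,1],
    [0,0,0,0,0,0,1],
    [0,0,0,0,0,0,1],
  ],
)

```text
time: 6.28
tool_pos: [489.3, 226.1, 206.8]
tcp_rot: [180.0, -0.0, 61.9]
ft_force: [-1.3, -0.4, -3.5]
finger_gap: 30.2
```

Run:
```python
from h import *
from bench import r
a=r.snapshot("scene")
crop(a,250,80,330,160,7,"pics/g4.png")
plan(489.2,225.3,197,62)
```

```text
t 6.33 tcp [489.3 226.2 206.9] rot [ 1.7996e+02 -4.0000e-02  6.1980e+01] j6 47.4 F [-0.7 -1.  -2.8] M [-0.02  0.05 -0.02] gap 30.1
shift m [-0.0009  0.0003  0.0099] w [ 0.0006 -0.0007 -0.0004]
```

View pics/g4.png

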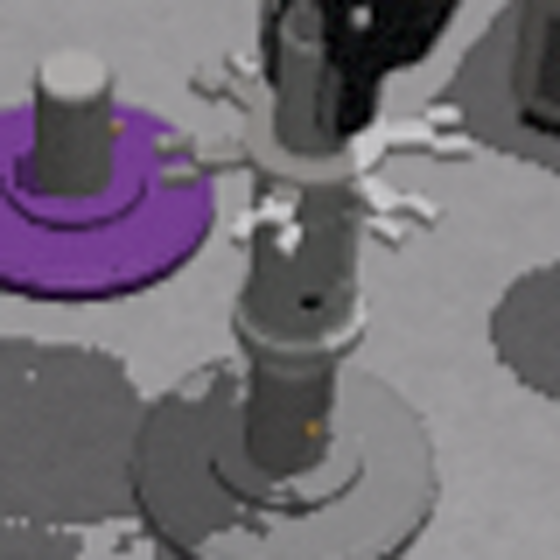

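Run:
```python
from h import *
from bench import r
a=r.snapshot("scene");p=a["pixels"].min(2)
s=r.sense();c=s["tool_pos"];print(c)
for z in (25,50,70): print("stub",z,proj(a,[489.2,225.3,z])[0])
for zz in (0,25,60): print("col",zz,proj(a,[c[0],c[1],c[2]-112.4+zz])[0])
for row in (112,114,116,118,120,134,136,138,140): print(row,p[row,280:308])
```

```text
[489.32991326 226.24176519 206.91438403]
stub 25 [290.39728346 142.28043496]
stub 50 [290.89348936 136.54083394]
stub 70 [291.30383326 131.79299045]
col 0 [292.01407795 125.59133811]
col 25 [292.56831028 119.21403701]
col 60 [293.38135702 109.85449526]
112 [127 155 160 182 197 189  97  66  66  84 132 187 172  90  86  87  80  77
  71  73  93 122 134 126 176 197 189 175]
114 [158 156 145  92 108 111  62  66  71 123 197 193 144  69  75  74  74  72
  76  87 100 139 152 140 103  99 133 124]
116 [154 151 152 153 153 128  62  69  71  70  82 109  73  74  77  74  77  72
  71  85  99 145 152 148 151 150 143 151]
118 [148 148 150 152 150 123  66  72  73  76  73  74  76  80  73  72  73  72
  76  84 106 156 153 151 153 152 152 151]
120 [153 152 150 149 132  85  67  68  74  73  76  75  73  76  74  76  73  73
  94 111 107 149 154 152 151 147 148 148]
134 [ 97  79  82  83 100  89  54  60  61  70  74  75  78  69  65  63  54  81
 142 138 138 137 134 136 136 145 154 153]
136 [ 84  81  83  99 140  95  57  59  64  64  62  65  62  62  64  61  61  96
 144 140 139 139 140 140 139 134 132 143]
138 [ 83  84  84  92  80  59  58  62  61  65  63  64  66  63  61  62  67 113
 144 136 137 139 139 141 138 136 136 133]
140 [ 82  84  85  84  80  61  58  62  62  64  64  61  65  57  55  64  88 128
 141 138 140 137 139 139 139 136 140 138]
```

Measured column centre at row 118 (292.8) and stub centre at row 136 (290.9) match the predicted coaxial positions. I descend gently.

Call:
jog_arm(
  targets=[
    [-0.0007,0.0002,0.003,0,0,0,1],
    [-0.0007,0.0002,0.007,0,0,0,1],
    [-0.0007,0.0002,0.01,0,0,0,1],
    [-0.0007,0.0002,0.013,0,0,0,1],
    [-0.0007,0.0002,0.015,0,0,0,1],
  ],
)

```text
time: 6.8
tool_pos: [488.6, 225.4, 190.5]
tcp_rot: [-180.0, 0.0, 62.1]
ft_force: [0.4, -0.7, -3.9]
finger_gap: 29.9
```

Call:
jog_arm(
  targets=[
    [0,0,0.0015,0,0,0,1],
    [0,0,0.003,0,0,0,1],
    [0,0,0.0045,0,0,0,1],
    [0,0,0.006,0,0,0,1],
  ],
)

```text
time: 7.13
tool_pos: [488.9, 225.5, 185.3]
tcp_rot: [180.0, -0.0, 62.1]
ft_force: [0.4, -0.7, -3.5]
finger_gap: 30.2
```

Call:
jog_arm(
  targets=[
    [0,0,0.0015,0,0,0,1],
    [0,0,0.003,0,0,0,1],
    [0,0,0.0045,0,0,0,1],
    [0,0,0.006,0,0,0,1],
  ],
)

```text
time: 7.47
tool_pos: [488.9, 225.5, 179.2]
tcp_rot: [180.0, -0.0, 62.1]
ft_force: [0.9, -0.0, -3.2]
finger_gap: 30.1
```

Call:
jog_arm(
  targets=[
    [0,0,0.0015,0,0,0,1],
    [0,0,0.003,0,0,0,1],
    [0,0,0.0045,0,0,0,1],
    [0,0,0.006,0,0,0,1],
  ],
)

```text
time: 7.8
tool_pos: [488.9, 225.6, 173.2]
tcp_rot: [-180.0, -0.0, 62.1]
ft_force: [-0.5, 0.3, -3.4]
finger_gap: 30.2
```

Run:
```python
from h import *
from bench import r
a=r.snapshot("scene")
crop(a,250,80,330,160,7,"pics/g5.png")
plan(489.2,225.3,197,62)
```

```text
t 7.85 tcp [488.7 225.5 172.8] rot [-1.7998e+02  1.0000e-02  6.2080e+01] j6 47.2 F [ 0.6  0.2 -2.9] M [ 0.11 -0.09 -0.02] gap 29.8
shift m [ 0.      0.0005 -0.0242] w [-0.0003  0.0002  0.0015]
```

View pics/g5.png

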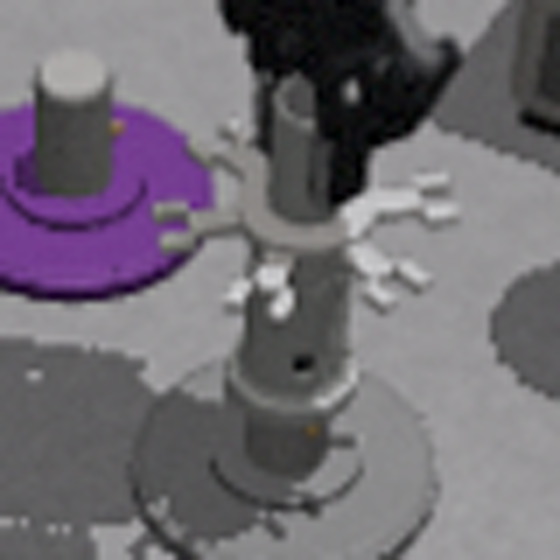

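The column is over the stub with no contact force. Foot at ≈ 60.5 mm, with the button just below the rim at crop (312,430). I continue down past the button in small steps.

Call:
jog_arm(
  targets=[
    [0,0,0.0015,0,0,0,1],
    [0,0,0.003,0,0,0,1],
    [0,0,0.0045,0,0,0,1],
    [0,0,0.006,0,0,0,1],
  ],
)

```text
time: 8.18
tool_pos: [488.8, 225.5, 167.2]
tcp_rot: [-180.0, -0.0, 62.1]
ft_force: [0.8, 0.3, -2.0]
finger_gap: 30.0
```

Call:
jog_arm(
  targets=[
    [0,0,0.001,0,0,0,1],
    [0,0,0.002,0,0,0,1],
    [0,0,0.003,0,0,0,1],
    [0,0,0.004,0,0,0,1],
  ],
)

```text
time: 8.52
tool_pos: [488.9, 225.5, 163.2]
tcp_rot: [180.0, -0.0, 62.1]
ft_force: [0.1, 0.7, -2.6]
finger_gap: 30.2
```

Call:
jog_arm(
  targets=[
    [0,0,0.001,0,0,0,1],
    [0,0,0.002,0,0,0,1],
    [0,0,0.003,0,0,0,1],
    [0,0,0.004,0,0,0,1],
  ],
)

```text
time: 8.85
tool_pos: [488.9, 225.6, 159.3]
tcp_rot: [180.0, -0.0, 62.1]
ft_force: [-0.8, 0.6, -1.9]
finger_gap: 30.2
```

Call:
jog_arm(
  targets=[
    [0,0,0.001,0,0,0,1],
    [0,0,0.002,0,0,0,1],
    [0,0,0.003,0,0,0,1],
    [0,0,0.004,0,0,0,1],
  ],
)

```text
time: 9.18
tool_pos: [489.4, 225.8, 156.1]
tcp_rot: [179.9, -0.1, 62.1]
ft_force: [-1.2, 0.2, 3.4]
finger_gap: 30.1
```

Call:
jog_arm(
  targets=[
    [0,0,0.001,0,0,0,1],
    [0,0,0.002,0,0,0,1],
    [0,0,0.003,0,0,0,1],
    [0,0,0.004,0,0,0,1],
  ],
)

```text
time: 9.52
tool_pos: [489.3, 225.7, 151.9]
tcp_rot: [180.0, -0.1, 62.1]
ft_force: [-1.5, 0.5, 6.2]
finger_gap: 29.7
```

Call:
jog_arm(
  targets=[
    [0,0,0.001,0,0,0,1],
    [0,0,0.002,0,0,0,1],
    [0,0,0.003,0,0,0,1],
    [0,0,0.004,0,0,0,1],
  ],
)

```text
time: 9.85
tool_pos: [489.2, 225.6, 147.5]
tcp_rot: [180.0, -0.0, 62.1]
ft_force: [0.5, 1.5, 2.9]
finger_gap: 30.2
```

The button was pushed in with about 10 N of net sliding force. I carry on toward home (TCP z ≈ 132.4).

Call:
jog_arm(
  targets=[
    [0,0,0.001,0,0,0,1],
    [0,0,0.002,0,0,0,1],
    [0,0,0.003,0,0,0,1],
    [0,0,0.004,0,0,0,1],
    [0,0,0.005,0,0,0,1],
  ],
)

```text
time: 10.27
tool_pos: [489.0, 225.5, 142.3]
tcp_rot: [180.0, -0.0, 62.1]
ft_force: [1.7, 0.5, 2.7]
finger_gap: 29.8
```

Call:
jog_arm(
  targets=[
    [0,0,0.001,0,0,0,1],
    [0,0,0.002,0,0,0,1],
    [0,0,0.003,0,0,0,1],
    [0,0,0.004,0,0,0,1],
    [0,0,0.005,0,0,0,1],
  ],
)

```text
time: 10.68
tool_pos: [488.9, 225.5, 137.1]
tcp_rot: [180.0, -0.0, 62.1]
ft_force: [2.5, 1.4, 1.7]
finger_gap: 30.1
```

Call:
jog_arm(
  targets=[
    [0,0,0.001,0,0,0,1],
    [0,0,0.002,0,0,0,1],
    [0,0,0.002,0,0,0,1],
  ],
)

```text
time: 10.93
tool_pos: [488.7, 225.4, 134.8]
tcp_rot: [-180.0, 0.0, 62.1]
ft_force: [4.4, 1.1, -3.0]
finger_gap: 30.0
```

Run:
```python
from h import *
from bench import r
a=r.snapshot("scene")
crop(a,250,80,330,160,7,"pics/g6.png")
plan(489.2,225.3,132.4,62)
```

```text
t 10.98 tcp [488.7 225.3 134.7] rot [-1.7999e+02  3.0000e-02  6.2080e+01] j6 47.2 F [ 4.3  0.7 -2.7] M [ 0.23 -1.01  0.08] gap 29.7
shift m [0.0002 0.0005 0.0023] w [-0.0002  0.0005  0.0014]
```

View pics/g6.png

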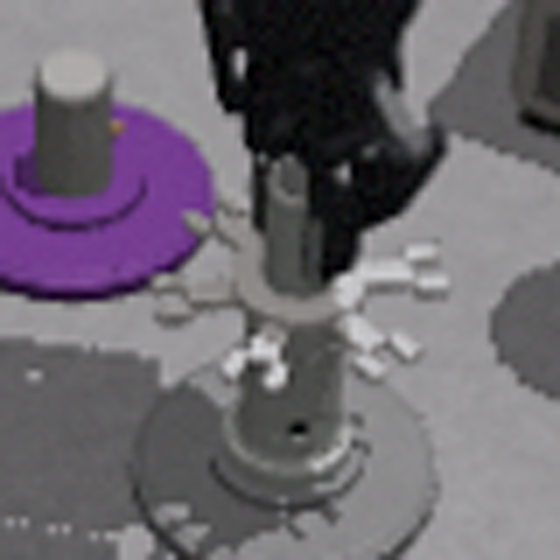

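The hole, still empty, is at crop (297,428). The foot is about 2 mm above the boss, with a small side force of 4 N in +x, so I nudge 0.5 mm that way and settle down in fine steps.

Call:
jog_arm(
  targets=[
    [0.0002,0.0004,0.0005,0,0,0,1],
    [0.0002,0.0004,0.001,0,0,0,1],
    [0.0002,0.0004,0.0015,0,0,0,1],
  ],
)

```text
time: 11.23
tool_pos: [489.1, 225.6, 133.9]
tcp_rot: [-180.0, 0.0, 62.1]
ft_force: [0.2, 0.3, 2.8]
finger_gap: 30.3
```

Call:
jog_arm(
  targets=[
    [0,0,0.0003,0,0,0,1],
    [0,0,0.0006,0,0,0,1],
    [0,0,0.0006,0,0,0,1],
  ],
)

```text
time: 11.48
tool_pos: [489.2, 225.6, 133.3]
tcp_rot: [-180.0, -0.0, 62.1]
ft_force: [0.1, 1.3, 2.7]
finger_gap: 30.5
```

```bash
python3 -c "
from h import *;plan(489.2,225.3,132.4,62)"
```

```text
t 11.48 tcp [489.2 225.6 133.3] rot [-179.99   -0.     62.09] j6 47.2 F [0.1 1.3 2.7] M [ 0.32 -0.15  0.01] gap 30.5
shift m [-0.0003  0.0001  0.0009] w [-0.0002 -0.0001  0.0015]
```

Call:
jog_arm(
  targets=[
    [0,0,0.0003,0,0,0,1],
    [0,0,0.0006,0,0,0,1],
    [0,0,0.0006,0,0,0,1],
  ],
)

```text
time: 11.73
tool_pos: [489.2, 225.5, 132.5]
tcp_rot: [-180.0, 0.0, 62.1]
ft_force: [0.0, 1.0, 1.9]
finger_gap: 30.3
```

Call:
jog_arm(
  targets=[
    [0,0,0.0003,0,0,0,1],
    [0,0,0.0005,0,0,0,1],
    [0,0,0.0005,0,0,0,1],
  ],
)

```text
time: 11.98
tool_pos: [489.3, 225.6, 132.4]
tcp_rot: [180.0, -0.0, 62.1]
ft_force: [-0.5, 1.1, 5.7]
finger_gap: 30.4
```

Home: Fz rises as the foot meets the boss, at the predicted z. Now I turn (+yaw) slowly, watching the torque.

Call:
jog_arm(
  targets=[
    [0,0,0,0,0,-0.02,1],
    [0,0,0,0,0,-0.04,1],
    [0,0,0,0,0,-0.06,1],
    [0,0,0,0,0,-0.08,1],
    [0,0,0,0,0,-0.1,1],
  ],
)

```text
time: 12.4
tool_pos: [489.4, 225.7, 132.3]
tcp_rot: [180.0, -0.0, 67.9]
ft_force: [0.0, 2.5, 5.4]
finger_gap: 30.2
```

```bash
python3 -c "
from h import *;plan(489.2,225.3,132.4,79.5)"
```

```text
t 12.4 tcp [489.4 225.7 132.3] rot [ 1.800e+02 -3.000e-02  6.792e+01] j6 41.4 F [0.  2.5 5.4] M [ 0.57  0.17 -0.23] gap 30.2
shift m [-0.0004 -0.     -0.0001] w [ 1.00e-04 -5.00e-04 -2.02e-01]
```

Call:
jog_arm(
  targets=[
    [0,0,0,0,0,-0.02,1],
    [0,0,0,0,0,-0.04,1],
    [0,0,0,0,0,-0.06,1],
  ],
)

```text
time: 12.65
tool_pos: [489.4, 225.7, 132.4]
tcp_rot: [180.0, -0.0, 71.4]
ft_force: [-0.2, 3.0, 4.4]
finger_gap: 30.0
```

```bash
python3 -c "
from h import *;plan(489.2,225.3,132.4,79.5)"
```

```text
t 12.65 tcp [489.4 225.7 132.4] rot [ 1.7999e+02 -3.0000e-02  7.1370e+01] j6 37.9 F [-0.2  3.   4.4] M [ 0.67  0.13 -0.08] gap 30.0
shift m [-0.0005 -0.0001 -0.    ] w [ 0.0003 -0.0006 -0.142 ]
```

Call:
jog_arm(
  targets=[
    [0,0,0,0,0,-0.015,1],
    [0,0,0,0,0,-0.03,1],
  ],
)

```text
time: 12.82
tool_pos: [489.3, 225.8, 132.4]
tcp_rot: [-180.0, -0.0, 73.1]
ft_force: [-0.8, 2.2, 6.5]
finger_gap: 30.2
```

Run:
```python
from h import *
from bench import r
plan(489.2,225.3,132.4,79.5)
a=r.snapshot("scene");im=a["pixels"][130:155,275:310].astype(int);m=im[:,:,0]-im[:,:,2];print(m.max(),np.unravel_index(m.argmax(),m.shape))
```

```text
t 12.82 tcp [489.3 225.8 132.4] rot [-1.7999e+02 -3.0000e-02  7.3080e+01] j6 36.2 F [-0.8  2.2  6.5] M [ 0.61  0.35 -0.08] gap 30.2
shift m [-0.0005  0.0001 -0.    ] w [-1.000e-04 -5.000e-04 -1.121e-01]
48 (np.int64(11), np.int64(19))
```

Run:
```python
from h import *
from bench import r
a=r.snapshot("scene")
crop(a,270,115,315,160,13,"pics/g7.png");print(a["pixels"][136:146,288:301,0].astype(int)-a["pixels"][136:146,288:301,2])
```

```text
[[ 1  1  0  0  1 -1  3  0  0 -1  1 -1  0]
 [ 0  2  0  1  2  1  1  1  0  2  0 -1  0]
 [ 1  3  0  2  0  0  2  1 -1  0 -1  0 -1]
 [-1 -1  2  1 -1  1 -1 -2  0  0 -1  0  0]
 [-1  1  2  2  1 13 27 17  1  0 -1 -1 -1]
 [ 0  0  0  1  0 26 52 29 -1 -1  1 -1  0]
 [ 1  1  0  1  0  5 11  4  0  1  0 -2 -1]
 [ 0  1  0  0  1  1  2  1  2  0  1  0 -1]
 [-1  0  2 -1  1  1  2  2  1  0 -1 -1 -1]
 [ 1  0  1  0  2  0  0  1  0  0  0 -1  0]]
```

View pics/g7.png

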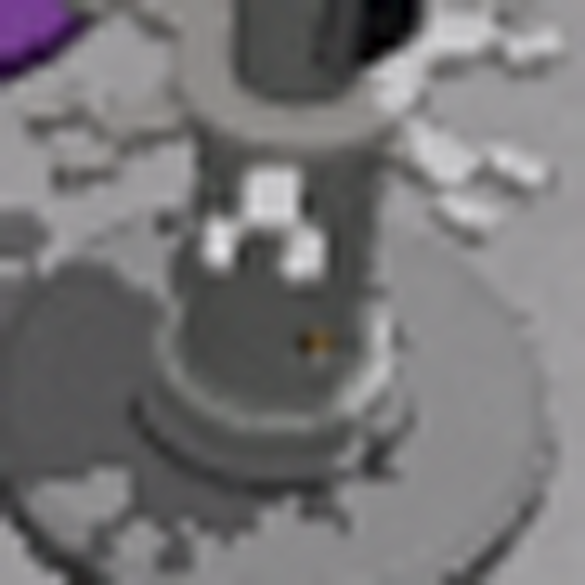

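The orange button now shows inside the hole at scene (294,141), right of the hole's centre with a dark gap on the left. A bit more turn should centre it, so I take tiny steps and check torque.

Call:
jog_arm(
  targets=[
    [0,0,0,0,0,-0.01,1],
    [0,0,0,0,0,-0.02,1],
  ],
)

```text
time: 13.08
tool_pos: [489.2, 225.7, 132.3]
tcp_rot: [-180.0, -0.0, 74.2]
ft_force: [-1.6, 3.1, 6.7]
finger_gap: 30.1
```

```bash
cat > chk.py <<'E'
from h import *
from bench import r
import sys
plan(489.2,225.3,132.4,79.5)
a=r.snapshot("scene");d=a["pixels"][136:146,288:301].astype(int);m=np.clip(d[:,:,0]-d[:,:,2]-5,0,None);y,x=np.mgrid[136:146,288:301]
print("orange sum",m.sum(),"at",(m*x).sum()/m.sum(),(m*y).sum()/m.sum());print(d.max(2)[3:8])
crop(a,270,115,315,160,13,sys.argv[1])
for rr in (19.8,23.8):
  for h in (-33,-37): t=np.radians(h);print(rr,h,proj(a,[489.4+rr*np.cos(t),225.5+rr*np.sin(t),50])[0].round(2))
E
python3 chk.py pics/g8.png
```

```text
t 13.08 tcp [489.2 225.7 132.3] rot [-1.7998e+02 -2.0000e-02  7.4210e+01] j6 35.1 F [-1.6  3.1  6.7] M [ 0.52  0.39 -0.15] gap 30.1
shift m [-0.0004  0.0001 -0.0001] w [-0.0003 -0.0003 -0.0923]
orange sum 140 at 294.01428571428573 140.7642857142857
[[ 77  78  78  79  78  78  74  75  76 101 152 170 139]
 [ 80  77  78  78  78  72  92  80  75  90 133 189 113]
 [ 76  81  79  79  71  51  96  75  72  83 133 173 109]
 [ 78  78  78  79  74  76 111  85  88  92 138 172 150]
 [ 80  78  80  81  78  78  85  79  96 120 156 173 143]]
19.8 -33 [294.24 140.85]
19.8 -37 [293.82 140.99]
23.8 -33 [294.9  141.73]
23.8 -37 [294.4 141.9]
```

View pics/g8.png

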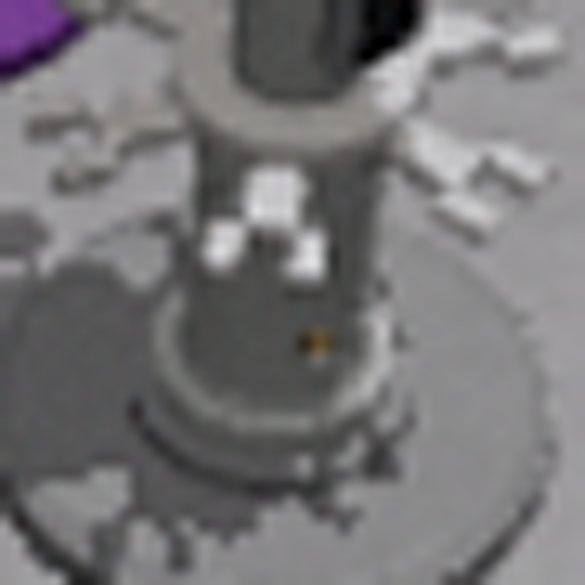

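Call:
jog_arm(
  targets=[
    [0,0,0,0,0,-0.01,1],
    [0,0,0,0,0,-0.02,1],
  ],
)

```text
time: 13.3
tool_pos: [489.2, 225.6, 132.3]
tcp_rot: [-180.0, -0.0, 75.4]
ft_force: [-1.1, 2.7, 5.8]
finger_gap: 30.1
```

```bash
python3 chk.py pics/g9.png
```

```text
t 13.3 tcp [489.2 225.6 132.3] rot [-1.7999e+02 -1.0000e-02  7.5350e+01] j6 33.9 F [-1.1  2.7  5.8] M [ 0.44  0.38 -0.13] gap 30.1
shift m [-0.0003  0.0001 -0.0001] w [-0.0002 -0.0001 -0.0724]
orange sum 137 at 294.021897810219 140.72992700729927
[[ 78  78  77  79  77  78  77  75  75 104 157 165 131]
 [ 77  78  78  78  75  72  92  78  77  89 133 189  89]
 [ 77  79  78  79  73  55  97  76  72  77 124 176 138]
 [ 81  77  77  77  76  77 111  86  72  98 145 174 153]
 [ 78  78  80  80  80  79  85  76  80 119 150 173 142]]
19.8 -33 [294.24 140.85]
19.8 -37 [293.82 140.99]
23.8 -33 [294.9  141.73]
23.8 -37 [294.4 141.9]
```

Run:
```python
import cv2,numpy as np
from bench import r
o=cv2.imread("pics/scene0.png")[136:146,288:301].astype(int); n=r.snapshot("scene")["pixels"][136:146,288:301,::-1].astype(int)
print(np.hstack([o[:,:,2]-o[:,:,0],n[:,:,2]-n[:,:,0]])[2:8]);print(np.hstack([o.max(2),n.max(2)])[2:8]); print(r.sense()["wrist_torque"])
```

```text
[[ 1  2  0  1  3  2  1  1  1  0 -1 -1  0  1  0  1 -1  0  1  0  0  1  0  0
   0  0]
 [ 0  1  2  0  1  0 -2 -1 -1 -2 -1  0 -1  1  2 -1  1  0  1  0  0  1  1 -2
   0  0]
 [-1  3  2  1  4 39 79 32 -1  0 -2  0  0  0  1  1  0  0 14 27 17  0  0 -1
  -1  1]
 [ 1  0  2  0  2 35 78 45 -2 -1 -2  0 -1  1  0  2  1  2 24 51 28 -2 -1  0
  -1 -1]
 [ 0  1  2  1  0  7 27 11  1 -1  0 -1  0  1  1  1  2  1  5 10  3  0  2  0
   0 -1]
 [ 1  4  1  0  0 -1  3  0 -1 -1 -1  0 -1  0 -1  1  0  1  3  3  0  0  0  1
  -1  0]]
[[ 60  64  66  65  71  76  76  73  81 113 142 137 138  79  75  77  78  79
   78  74  77  72  77 115 131 141]
 [ 59  64  66  69  71  74  73  73  88 127 141 138 137  73  80  75  80  78
   78  72  77  75 104 156 164 130]
 [ 65  63  69  70  75 112 170 103  85 128 141 138 139  77  75  76  78  76
   73  91  78  75  91 133 190  90]
 [ 64  63  68  68  68  87 148 107  83 126 138 137 137  80  78  76  79  70
   60  97  76  72  79 126 177 138]
 [ 64  63  67  70  67  60  86  78  91 140 137 136 139  76  78  77  79  74
   77 110  83  75  94 144 173 156]
 [ 65  67  71  69  66  62  71  72  91 144 138 136 139  81  77  78  76  78
   78  87  74  80 121 151 173 142]]
[0.45938088 0.34385131 0.00064552]
```

Call:
jog_arm(
  targets=[
    [0,0,0,0,0,-0.01,1],
    [0,0,0,0,0,-0.02,1],
    [0,0,0,0,0,-0.02,1],
  ],
)

```text
time: 13.65
tool_pos: [489.2, 225.6, 132.3]
tcp_rot: [-180.0, -0.0, 76.5]
ft_force: [-1.3, 2.3, 5.1]
finger_gap: 29.9
```

```bash
python3 chk.py pics/g10.png | head -8; python3 chk.py pics/g10.png | head -1
```

```text
t 13.65 tcp [489.2 225.6 132.3] rot [-1.7999e+02 -1.0000e-02  7.6510e+01] j6 32.8 F [-1.3  2.3  5.1] M [ 0.46  0.38 -0.13] gap 29.9
shift m [-0.0003  0.0001 -0.0001] w [-0.0002 -0.0001 -0.0523]
orange sum 141 at 294.02127659574467 140.75177304964538
[[ 76  78  78  78  78  74  73  74  77 104 149 143 132]
 [ 80  78  78  79  77  70  92  79  77  92 131 186  90]
 [ 79  77  78  77  73  58  96  76  71  84 135 176 139]
 [ 77  78  79  77  78  88 108  86  71  97 138 172 155]
 [ 79  78  78  78  81  92  85  76  78 119 157 172 142]]
t 13.7 tcp [489.2 225.6 132.4] rot [-1.7999e+02 -1.0000e-02  7.6480e+01] j6 32.8 F [-1.8  2.   6. ] M [ 0.44  0.31 -0.07] gap 29.9
```

View pics/g10.png

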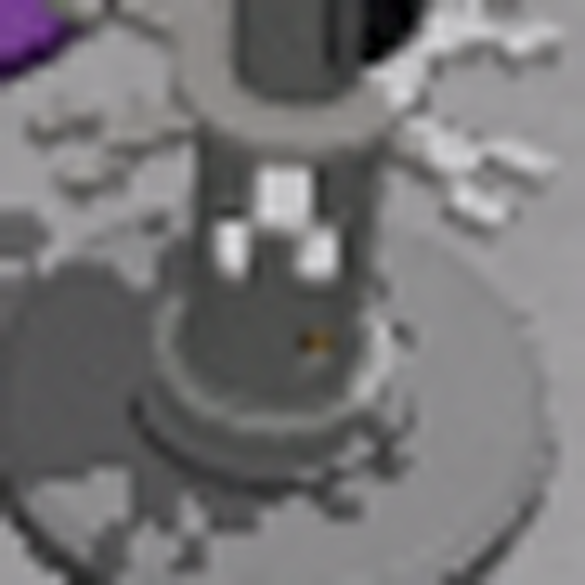

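Call:
jog_arm(
  targets=[
    [0,0,0,0,0,-0.01,1],
    [0,0,0,0,0,-0.02,1],
    [0,0,0,0,0,-0.02,1],
  ],
)

```text
time: 14.0
tool_pos: [489.2, 225.6, 132.3]
tcp_rot: [-180.0, -0.0, 77.7]
ft_force: [-1.0, 2.0, 6.1]
finger_gap: 30.2
```

```bash
python3 chk.py pics/g11.png | head -8; python3 chk.py pics/g11.png | head -1
```

```text
t 14.0 tcp [489.2 225.6 132.3] rot [-1.7999e+02 -1.0000e-02  7.7650e+01] j6 31.6 F [-1.   2.   6.1] M [ 0.53  0.3  -0.03] gap 30.2
shift m [-0.0003  0.     -0.0001] w [-0.0001 -0.0002 -0.0322]
orange sum 137 at 294.05839416058393 140.72262773722628
[[ 78  77  76  77  79  80  72  76  71  95 150 144 129]
 [ 76  80  78  79  74  85  93  80  75  85 132 185  88]
 [ 79  81  77  78  74  72  97  75  69  82 136 177 139]
 [ 78  76  77  79  80  90 111  99  70  91 134 174 156]
 [ 79  79  81  79  82  94  86  79  80 119 157 173 142]]
t 14.05 tcp [489.2 225.6 132.3] rot [-1.7999e+02 -1.0000e-02  7.7630e+01] j6 31.7 F [-0.2  1.7  5.5] M [ 0.48  0.32 -0.08] gap 30.4
```

Call:
jog_arm(
  targets=[
    [0,0,0,0,0,-0.01,1],
    [0,0,0,0,0,-0.02,1],
    [0,0,0,0,0,-0.02,1],
  ],
)

```text
time: 14.35
tool_pos: [489.2, 225.6, 132.4]
tcp_rot: [-180.0, -0.0, 78.8]
ft_force: [-1.5, 2.1, 6.1]
finger_gap: 29.9
```

```bash
python3 chk.py pics/g12.png | head -8; python3 chk.py pics/g12.png | head -1
```

```text
t 14.35 tcp [489.2 225.6 132.4] rot [-1.7999e+02 -1.0000e-02  7.8800e+01] j6 30.5 F [-1.5  2.1  6.1] M [ 0.48  0.29 -0.05] gap 29.9
shift m [-0.0003  0.     -0.    ] w [-0.0002 -0.0002 -0.0123]
orange sum 129 at 294.09302325581393 140.69767441860466
[[ 78  78  77  78  76  77  76  73  73  92 150 141 107]
 [ 80  77  78  79  76  84  91  82  68  73 133 185  78]
 [ 77  77  79  74  75  75  96  76  69  79 136 179 143]
 [ 78  81  77  78  74  81 111  96  74  95 137 173 157]
 [ 79  78  81  78  76  77  86  82  79 123 157 173 141]]
t 14.4 tcp [489.2 225.6 132.3] rot [-1.7999e+02 -1.0000e-02  7.8770e+01] j6 30.5 F [-0.5  2.2  6.3] M [ 0.44  0.33 -0.02] gap 30.1
```

View pics/g12.png

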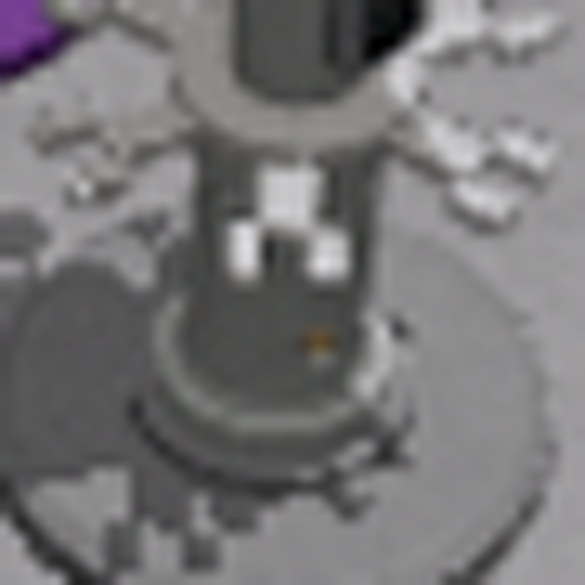

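Call:
jog_arm(
  targets=[
    [0,0,0,0,0,-0.01,1],
    [0,0,0,0,0,-0.02,1],
    [0,0,0,0,0,-0.02,1],
  ],
)

```text
time: 14.7
tool_pos: [489.2, 225.6, 132.3]
tcp_rot: [-180.0, -0.0, 79.9]
ft_force: [-1.0, 1.5, 5.7]
finger_gap: 30.2
```

```bash
python3 chk.py pics/g13.png | head -8; python3 chk.py pics/g13.png | head -1
```

```text
t 14.7 tcp [489.2 225.6 132.3] rot [-1.7999e+02 -1.0000e-02  7.9940e+01] j6 29.3 F [-1.   1.5  5.7] M [ 0.44  0.34 -0.07] gap 30.2
shift m [-0.0003  0.     -0.0001] w [-0.0002 -0.0001  0.0077]
orange sum 128 at 294.0703125 140.7578125
[[ 76  77  75  79  79  76  77  76  70  92 149 140  94]
 [ 78  76  79  79  77  82  91  66  72  72 133 189 109]
 [ 78  80  79  76  78  74  95  73  67  80 134 179 147]
 [ 78  77  81  79  80  94 112  98  74  96 138 174 155]
 [ 79  77  79  79  77  84  88  79  81 119 156 173 142]]
t 14.75 tcp [489.2 225.6 132.3] rot [-1.7999e+02 -1.0000e-02  7.9920e+01] j6 29.4 F [-0.9  1.8  6.2] M [ 0.42  0.28 -0.02] gap 30.2
```

Call:
jog_arm(
  targets=[
    [0,0,0,0,0,-0.01,1],
    [0,0,0,0,0,-0.02,1],
    [0,0,0,0,0,-0.02,1],
  ],
)

```text
time: 15.05
tool_pos: [489.2, 225.6, 132.4]
tcp_rot: [-180.0, -0.0, 81.1]
ft_force: [-0.7, 1.2, 6.4]
finger_gap: 30.2
```

```bash
python3 chk.py pics/g14.png | head -8; python3 chk.py pics/g14.png | head -1
```

```text
t 15.05 tcp [489.2 225.6 132.4] rot [-1.7999e+02 -1.0000e-02  8.1090e+01] j6 28.2 F [-0.7  1.2  6.4] M [ 0.4   0.35 -0.11] gap 30.2
shift m [-0.0003  0.     -0.    ] w [-0.0002 -0.0001  0.0277]
orange sum 110 at 294.2090909090909 140.77272727272728
[[ 77  78  78  78  77  76  75  75  74  92 147 143  95]
 [ 79  79  79  77  77  79  89  66  72  74 132 191 111]
 [ 78  78  76  79  74  74  97  75  71  78 136 178 146]
 [ 75  79  78  77  81  93 111  98  74  96 137 173 157]
 [ 79  80  80  77  78  81  85  80  81 119 158 173 144]]
t 15.1 tcp [489.2 225.6 132.3] rot [-1.7999e+02 -1.0000e-02  8.1070e+01] j6 28.2 F [-1.5  2.4  6.6] M [ 0.46  0.4  -0.06] gap 30.0
```

Call:
jog_arm(
  targets=[
    [0,0,0,0,0,-0.01,1],
    [0,0,0,0,0,-0.02,1],
    [0,0,0,0,0,-0.02,1],
  ],
)

```text
time: 15.4
tool_pos: [489.2, 225.6, 132.3]
tcp_rot: [-180.0, -0.0, 82.2]
ft_force: [-1.5, 2.2, 6.1]
finger_gap: 30.3
```

```bash
python3 chk.py pics/g15.png | head -8; python3 chk.py pics/g15.png | head -1
```

```text
t 15.4 tcp [489.2 225.6 132.3] rot [-1.7999e+02 -1.0000e-02  8.2230e+01] j6 27.1 F [-1.5  2.2  6.1] M [ 0.43  0.36 -0.06] gap 30.3
shift m [-0.0003  0.     -0.0001] w [-0.0002 -0.0001  0.0477]
orange sum 107 at 294.25233644859816 140.7570093457944
[[ 78  79  79  78  78  77  77  76  71  93 148 139  95]
 [ 77  79  78  79  75  82  88  66  72  74 131 189 119]
 [ 78  80  76  77  77  80  93  75  72  79 136 177 148]
 [ 77  80  78  79  80  85 111  97  70  82 139 173 157]
 [ 79  79  79  76  76  80  86  81  79 121 159 174 144]]
t 15.45 tcp [489.2 225.6 132.3] rot [-1.7999e+02 -1.0000e-02  8.2210e+01] j6 27.1 F [-0.4  1.9  5.8] M [ 0.38  0.31 -0.07] gap 30.1
```

View pics/g15.png

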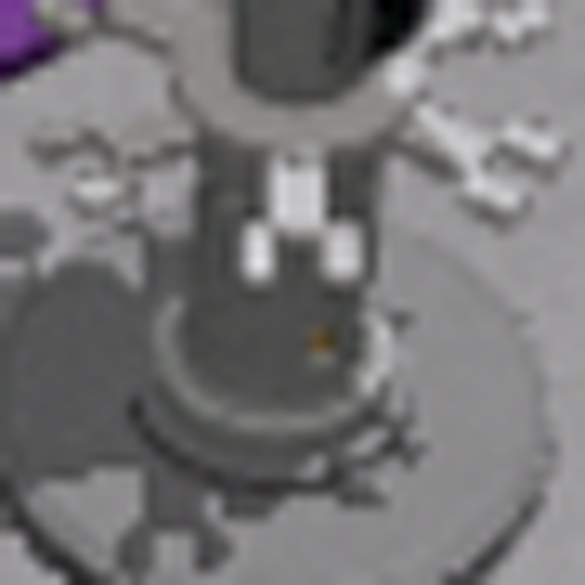

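Call:
jog_arm(
  targets=[
    [0,0,0,0,0,-0.01,1],
    [0,0,0,0,0,-0.02,1],
    [0,0,0,0,0,-0.02,1],
  ],
)

```text
time: 15.75
tool_pos: [489.2, 225.6, 132.3]
tcp_rot: [-180.0, -0.0, 83.4]
ft_force: [-1.2, 2.4, 5.5]
finger_gap: 30.1
```

```bash
python3 chk.py pics/g16.png | head -8; python3 chk.py pics/g16.png | head -1
```

```text
t 15.75 tcp [489.2 225.6 132.3] rot [-1.7999e+02 -1.0000e-02  8.3380e+01] j6 25.9 F [-1.2  2.4  5.5] M [ 0.36  0.37 -0.14] gap 30.1
shift m [-0.0003  0.     -0.0001] w [-0.0002 -0.0001  0.0676]
orange sum 109 at 294.2477064220183 140.80733944954127
[[ 80  77  76  78  79  76  74  73  74  92 149 132  78]
 [ 79  77  80  77  76  80  88  57  73  73 133 188 131]
 [ 78  78  76  77  78  83  96  85  71  78 135 178 149]
 [ 78  77  78  78  80  84 114  99  69  79 139 174 155]
 [ 80  81  81  77  77  78  86  79  78 115 157 173 144]]
t 15.8 tcp [489.2 225.6 132.3] rot [-1.7999e+02 -1.0000e-02  8.3350e+01] j6 25.9 F [-1.4  2.2  5.2] M [ 0.43  0.35 -0.09] gap 30.2
```

Call:
jog_arm(
  targets=[
    [0,0,0,0,0,-0.01,1],
    [0,0,0,0,0,-0.02,1],
    [0,0,0,0,0,-0.02,1],
  ],
)

```text
time: 16.1
tool_pos: [489.2, 225.6, 132.3]
tcp_rot: [-180.0, -0.0, 84.5]
ft_force: [-0.5, 2.6, 6.1]
finger_gap: 30.0
```

```bash
python3 chk.py pics/g17.png | head -8; python3 chk.py pics/g17.png | head -1
```

```text
t 16.1 tcp [489.2 225.6 132.3] rot [-1.7998e+02 -1.0000e-02  8.4520e+01] j6 24.8 F [-0.5  2.6  6.1] M [ 0.45  0.42 -0.14] gap 30.0
shift m [-0.0003  0.0001 -0.0001] w [-0.0003 -0.0001  0.0876]
orange sum 94 at 294.2659574468085 140.7872340425532
[[ 78  78  78  81  78  79  76  73  71  92 150 132  90]
 [ 78  76  80  76  81  80  87  58  75  74 133 189 131]
 [ 79  78  77  76  78  80  93  87  80  77 134 179 150]
 [ 78  81  78  77  76  78 100  99  74  88 145 170 156]
 [ 79  79  80  78  80  78  82  83  72  94 152 171 145]]
t 16.15 tcp [489.2 225.6 132.3] rot [-1.7999e+02 -1.0000e-02  8.4490e+01] j6 24.8 F [-0.9  1.9  5.9] M [ 0.38  0.33 -0.18] gap 30.2
```

Torque is now climbing (−0.14, −0.18 N m) and the hole's far edge is closing on the button, so it is blocking. I stop turning and ease back to mid-play (yaw ≈ 79), so nothing is loaded on release.

Call:
jog_arm(
  targets=[
    [0,0,0,0,0,0.02,1],
    [0,0,0,0,0,0.04,1],
    [0,0,0,0,0,0.06,1],
    [0,0,0,0,0,0.08,1],
    [0,0,0,0,0,0.095,1],
  ],
)

```text
time: 16.62
tool_pos: [489.1, 225.6, 132.3]
tcp_rot: [-180.0, 0.0, 79.0]
ft_force: [-1.5, 2.5, 6.8]
finger_gap: 30.1
```

Call:
jog_arm(
  targets=[
    [0,0,-0.0003,0,0,0,1],
    [0,0,-0.0003,0,0,0,1],
  ],
)

```text
time: 16.78
tool_pos: [489.0, 225.5, 132.3]
tcp_rot: [-180.0, 0.0, 79.1]
ft_force: [-1.7, 2.3, 4.5]
finger_gap: 29.8
```

```bash
python3 chk.py pics/g18.png | head -8; python3 chk.py pics/g18.png | head -1
```

```text
t 16.78 tcp [489.  225.5 132.3] rot [-1.7997e+02  1.0000e-02  7.9050e+01] j6 30.2 F [-1.7  2.3  4.5] M [ 0.42  0.32 -0.02] gap 29.8
shift m [-0.0002  0.0002 -0.0001] w [-0.0006  0.0001 -0.0078]
orange sum 135 at 294.05925925925925 140.72592592592594
[[ 76  79  79  78  75  78  76  75  71  91 154 141  96]
 [ 78  77  78  77  77  84  94  79  74  83 131 187 110]
 [ 76  75  78  78  74  68  97  76  73  81 136 179 146]
 [ 80  78  78  77  77  78 109  96  74  98 153 191 144]
 [ 79  78  81  76  78  81  85  78  80 112 137 178 139]]
t 16.83 tcp [489.1 225.6 132.3] rot [-179.98    0.     79.04] j6 30.3 F [-0.4  1.6  4.6] M [0.45 0.4  0.08] gap 30.3
```

View pics/g18.png

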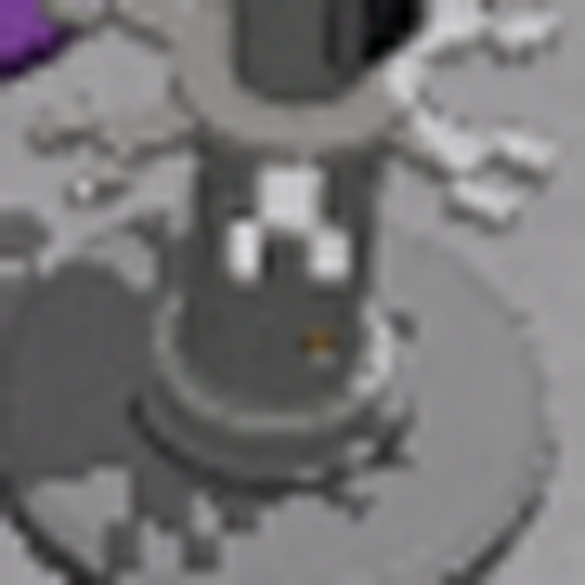

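Back at mid-play: button centred in the hole at scene (294,141), torque ≈ 0. Now I release and retreat upward.

Call:
jog_arm(
  targets=[
    [0,0,0,0,0,0,0.5],
    [0,0,0,0,0,0,0.3],
    [0,0,0,0,0,0,0.1],
    [0,0,0,0,0,0,0],
    [0,0,0,0,0,0,0],
  ],
)

```text
time: 17.3
tool_pos: [489.2, 225.3, 132.1]
tcp_rot: [-180.0, 0.0, 79.0]
ft_force: [0.1, 0.4, -0.7]
finger_gap: 85.3
```

Call:
jog_arm(
  targets=[
    [0,0,0,0,0,0,0],
    [0,0,0,0,0,0,0],
    [0,0,-0.005,0,0,0,0],
    [0,0,-0.015,0,0,0,0],
    [0,0,-0.03,0,0,0,0],
  ],
)

```text
time: 17.72
tool_pos: [488.4, 225.2, 162.1]
tcp_rot: [-179.9, 0.1, 79.0]
ft_force: [-0.3, -0.7, -0.7]
finger_gap: 85.7
```

Call:
jog_arm(
  targets=[
    [0,0,-0.025,0,0,0,0],
    [0,0,-0.055,0,0,0,0],
    [0,0,-0.085,0,0,0,0],
    [0,0,-0.11,0,0,0,0],
    [0,0,-0.12,0,0,0,0],
  ],
)

```text
time: 18.13
tool_pos: [490.9, 226.1, 288.4]
tcp_rot: [179.6, -0.2, 79.0]
ft_force: [-0.0, 0.8, 0.5]
finger_gap: 85.3
```

Clear. I move the arm aside so both cameras can verify.

Call:
jog_arm(
  targets=[
    [-0.03,0,0,0,0,0,0],
    [-0.07,0,0,0,0,0,0],
    [-0.11,0,0,0,0,0,0],
    [-0.15,0,0,0,0,0,0],
    [-0.18,0,0,0,0,0,0],
  ],
)

```text
time: 18.55
tool_pos: [453.9, 46.5, 282.5]
tcp_rot: [180.0, 0.0, 79.0]
ft_force: [-0.4, -0.2, -0.2]
finger_gap: 85.3
```

Call:
jog_arm(
  targets=[
    [-0.03,0,0,0,0,0,0],
    [-0.06,0,0,0,0,0,0],
    [-0.08,0,0,0,0,0,0],
    [-0.09,0,0,0,0,0,0],
    [-0.09,0,0,0,0,0,0],
  ],
)

```text
time: 18.97
tool_pos: [437.4, -41.0, 282.5]
tcp_rot: [180.0, 0.0, 78.8]
ft_force: [-0.1, 1.0, -0.2]
finger_gap: 85.0
```

Run:
```python
from h import *
from bench import r
a=r.snapshot("scene");b=r.snapshot("top")
T=lambda s,u0,v0,w:cv2.resize(s["pixels"][v0:v0+w,u0:u0+w,::-1],(400,400),interpolation=cv2.INTER_CUBIC)
cv2.imwrite("pics/e1.png",np.hstack([T(a,262,95,60),T(b,151,184,60)]))
cv2.imwrite("pics/e2.png",a["pixels"][:,:,::-1])
plan(489,225,300,79)
p=a["pixels"]; d=p[136:146,288:301].astype(int);m=np.clip(d[:,:,0]-d[:,:,2]-5,0,None);print("orange",m.sum());print((d[:,:,0]-d[:,:,2])[3:8,4:9])
# tips
g=p.min(2);m=(g>170).astype(np.uint8);m[:, :262]=0;m[:,325:]=0;m[:95]=0;m[145:]=0
n,l,st,c=cv2.connectedComponentsWithStats(m);print([(int(st[i,4]),c[i].round(1).tolist()) for i in range(1,n) if st[i,4]>3])
for zz in (0,96,150): print(zz,proj(a,[489.3,225.4,20+zz])[0].round(1),proj(b,[489.3,225.4,20+zz])[0].round(1))
```

```text
t 19.07 tcp [437.8 -39.  282.4] rot [ 1.800e+02 -3.000e-02  7.895e+01] j6 -0.8 F [-0.3  0.   0.2] M [-0.   -0.07 -0.03] gap 85.5
shift m [ 0.269  -0.0004 -0.0174] w [ 0.     -0.0006 -0.001 ]
orange 158
[[ 1 -1 -1  0  2]
 [ 4 15 27 14  1]
 [ 0 25 67 26 -2]
 [ 3  7 17  3  0]
 [ 0  2  1 -2  1]]
[(27, [281.5, 114.1]), (154, [296.7, 121.7]), (6, [275.2, 114.7]), (8, [274.5, 123.8]), (22, [290.5, 131.0]), (8, [307.0, 129.8]), (6, [294.5, 134.0])]
0 [290.3 143.4] [179.9 213.2]
96 [292.3 120.3] [174.3 209.7]
150 [293.6 105.7] [170.8 207.5]
```

View pics/e1.png

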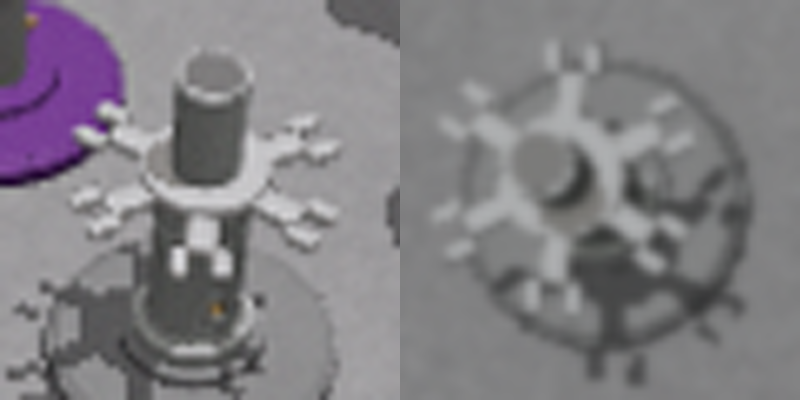

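View pics/e2.png

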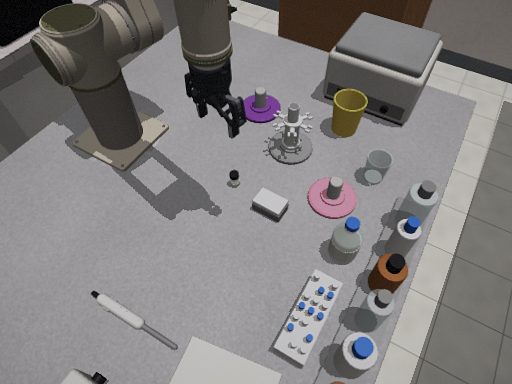

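Final pictures: the column stands upright on the grey base. Its top at scene (293.7,105.4) matches the (293.6,105.7) predicted for a column fully home. The orange button shows in the hole (crop (215,310)) more strongly than before, and the bystanders look unmoved. I hand in.

```bash
python3 -c "
from bench import r
print(r.hand_in()); print(r.sense()['time'])"
```

```text
the job is handed in; nothing more can be done
None
the job is handed in; nothing more can be done
```

The column is back on the grey base, seated and released, with the button showing in its hole. I handed the job in at about 19 s, well inside the 64 s limit; no verdict was reported.

**What I did:** I found the column, stub, hole and button in the two camera views, gripped the column at 40 N and lowered it over the stub. Sliding past the button took about 10 N, and the foot met the boss at the predicted height. I then turned the column until the button showed in the hole. I kept turning in small steps to feel for the block, eased back to the middle of the play, released, and moved the arm clear.

**Final checks:**
- **Seating:** In the scene camera the column's top is within about 0.3 pixels of where a fully home, upright column would be.
- **Forces:** The highest wrist force I read while the column touched the stand was about 7 N, and the turning torque never passed about 0.25 N m.
- **Bystanders:** They look unmoved by eye; I did not measure them.

**What was less clear:**
- **Button:** The turning block was soft, a rise to about 0.18 N m with no hard stop. That the button is out rests mostly on the orange spot in the picture. It stayed in nearly the same place over about 11° of turning, though it dimmed over the last few degrees.
- **Extra turning:** I kept turning for those 11° after the button first showed, because I could not yet tell whether it had popped.
- **Top camera:** It puts the column's top about 2 pixels from the prediction. A similar offset was there before the pick, so I took it as camera bias.

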